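# Assemble the pellet-sieving stack in the ringing room

## Task

Build the sieve stack on its holder, from the bottom up: lower the collecting pan into the holder with its two lugs in the gaps of the collar and lock it with a quarter-turn clockwise (seen from above), then put on the fine-mesh sieve, then the coarse-mesh sieve, then the lid. Set every part down gently, without dropping it, so that it sits fully home and level, let go of it, and leave the weighing tube, the sample jar and the pliers where they are.

Things in the scene. Friction and masses are not known exactly. Their poses are not given: they have to be found in the camera images.
- holder: Fixed holder: black round foot 112 mm across, 10 high, with an aluminium collar (inside dia. 75, outside 85, top 23 above the bench). Two lips about its +x and -x, each spanning 90 degrees, 5 thick, reach in to radius 29.5, undersides 8 above the floor. Open 90-degree gaps about +y and -y. Origin: centre of underside, on the bench; z up; yaw up to 0.6 rad either way.
- holder_seat (a point): Centre of the holder's floor, 10 mm above its underside; the pan stands here; axes as the holder's. Pan lugs go down through the gaps (along y), then turn clockwise from above by 90 degrees to under the middle of the lips (along x). Stops under the lips end the turn about 12 degrees past that and block the other way.
- pan: Collecting pan: plain steel cup, smooth closed floor, no mesh; outside dia. 54, wall 3 (mouth 48), height 50 mm, 150 g, upright. Two lugs 16 wide, 5 thick stick out at its very bottom along its +x and -x to radius 35. Origin: centre of underside; z up. Round wall, grip across the diameter in any direction.
- fine_sieve: Fine sieve, the shorter: steel tube, outside dia. 54, wall 3 (mouth 48), close mesh of thin wires 3 mm apart; total height 38 mm; the lowest 8 is a spigot (dia. 44, tapering to 38) that drops into the mouth of the part below with 2 mm play all round. 100 g, upright. Origin: centre of spigot's underside; z up. Home on the pan: origin 42 above the pan's.
- coarse_sieve: Coarse sieve, the taller: steel tube, outside dia. 54, wall 3 (mouth 48), wide mesh of thick bars 10.5 mm apart; total height 50 mm, of which the lowest 8 is the same spigot as the fine one's. 130 g, upright. Origin: centre of spigot's underside; z up. Home on the fine sieve: origin 30 above the fine sieve's.
- lid: Lid: same 8 mm spigot, on it a solid steel disc dia. 54, 6 thick, on top a black upright round knob dia. 22, 28 high; total height 42 mm, 90 g, upright. Origin: centre of spigot's underside; z up. Home on the coarse sieve: origin 42 above the coarse sieve's.
- weighing_tube: Bystander: upright open brown cardboard tube, diameter 42, height 75 mm. Origin: centre of the underside.
- sample_jar: Bystander: closed jar with a white cap, diameter 48, height 70 mm. Origin: centre of the underside.
- ringing_pliers: Bystander: pliers with red handles lying flat, about 130 mm long, 11 mm high. Origin: at their pivot, underside; jaws to +x.

How it is judged:
On the way, in this order (a step that is already met when the one before it is completed fails the run):
1. the pan stands on the holder's floor, turned to its locked position (horizontal distance between pan and holder_seat below 0.006 m and z of pan in the frame of holder_seat between -0.004 and 0.0035 m and angle between pan's own z axis and vertical below 0.08 rad and angle between the x axis of pan and the x axis of holder, either way round below 0.4 rad), for 0.2 s.
2. the fine sieve is fully home on the pan (horizontal distance between fine_sieve and pan below 0.006 m and z of fine_sieve in the frame of pan between 0.038 and 0.0455 m and angle between fine_sieve's own z axis and vertical below 0.08 rad), for 0.2 s.
3. the coarse sieve is fully home on the fine sieve (horizontal distance between coarse_sieve and fine_sieve below 0.006 m and z of coarse_sieve in the frame of fine_sieve between 0.026 and 0.0335 m and angle between coarse_sieve's own z axis and vertical below 0.08 rad), for 0.2 s.
4. the lid is fully home on the coarse sieve (horizontal distance between lid and coarse_sieve below 0.006 m and z of lid in the frame of coarse_sieve between 0.038 and 0.0455 m and angle between lid's own z axis and vertical below 0.08 rad), for 0.2 s.
At the end, for the whole second after the job is handed in: Pan on the holder's floor, lugs within 0.4 rad of the lips' middle; on it fine sieve, coarse sieve, lid; each part within 6 mm of the axis of what it stands on, -4 to +3.5 mm of its home height, level within 0.08 rad; all released and at rest (under 20 mm/s) (all of step 1 and all of step 2 and all of step 3 and all of step 4 and linear speed of each of pan, fine_sieve, coarse_sieve, lid below 0.02 m/s); the robot touches nothing.
It fails at once if the weighing tube was moved by more than 25 mm (distance of weighing_tube from where it was at the start of the episode above 0.025 m).
It fails at once if the sample jar was moved by more than 25 mm (distance of sample_jar from where it was at the start of the episode above 0.025 m).
It fails at once if the pliers was moved by more than 25 mm (distance of ringing_pliers from where it was at the start of the episode above 0.025 m).
It fails at once if a part was dropped onto the holder or stack (over 0.6 m/s, as after a fall of 18 mm, within 10 mm of the axis) ((linear speed of pan above 0.6 m/s and horizontal distance between pan and holder_seat below 0.01 m) or (linear speed of fine_sieve above 0.6 m/s and horizontal distance between fine_sieve and holder_seat below 0.01 m) or (linear speed of coarse_sieve above 0.6 m/s and horizontal distance between coarse_sieve and holder_seat below 0.01 m) or (linear speed of lid above 0.6 m/s and horizontal distance between lid and holder_seat below 0.01 m)).
It also fails if it takes over 128 s, if anything falls off the work surface, if the arm or the gripper's body presses on something with over 40 N, if the wrist force passes 120 N, or if a joint passes its speed limit or range.

## Robot

A 6-joint arm with a two-finger parallel gripper is mounted at the origin on the work surface. World frame = base frame: x ahead of the robot, y to its left, z up, the work surface at z = 0. Lengths are in m, angles in rad, forces in N, time in s.
With the tool pointing down it reaches from about 0.3 to 0.875 m from the base axis. Payload 6.4 kg.
Tool frame: the origin (TCP) lies at the very end of the fingers, on their centre line; the grasp point (between the pads) lies 19 mm behind it; z points along the fingers, y is the line along which they close (so a half turn about z gives the same grasp; the last joint's range is limited). The gripper opens to 85 mm and grips with 20 to 120 N. Pads are 22 mm wide; open, the fingers measure 114 mm over their backs; the gripper's body (76 mm by 85 mm) begins 54 mm behind the grasp point. The pads swing forward as they close: fully open they stand 13 mm farther back than shut.
Start: joints at [1.044, 0.181, 1.607, -0, 1.354, -0.206], TCP at [0.181, 0.546, 0.231] pointing down, gripper open.
Joint ranges: [-2.99, 2.99], [-0.89, 2.07], [0.3, 2.58], [-1.14, 4.28], [0, 2.63], [-3.12, 3.12]. Speed limits (rad/s): [2.57, 2.57, 3.01, 3.14, 3.14, 3.14].

## Interface

Orientations are given as a unit quaternion [w, x, y, z].
In Python, from bench import ctrl, camera, calibration, order, outline_of gives the robot as it stands.
- The arm moves only by the tool move_arm, never from a script. Its argument "series" is a list that holds one entry, the list of rows, each a list of 5 numbers: the opening, from 0 (shut) to 1 (fully open), then the shift along the tool's x, y, z in mm, then the turn about the tool's z in rad. A call has exactly 10 rows; each row is the pose to reach, as a shift and turn from the pose commanded when the call began, along the tool's axes at that moment; what a row does not reach only later rows make up. A row lasts 1/12 s, in which the tool goes at most 41.7 mm and 7.16 degrees, less where a joint would pass 70% of its speed; a pose out of reach is approached as far as the arm can. A call with a gripper value outside its range is refused whole. The fingers move at their own pace and stop on an object; the grip force is fixed at half the most. Time passes only in rows, so rows that repeat a pose let the fingers close, or fill a call up. It gives the time, the measured TCP pose, the force, the opening and the grip force at its end, in the units of the state.
- ctrl.get_obs(): the state, without advancing time (a new reading comes with each control period).
- camera(name): name is "scene" or "side" or "wrist"; returns (picture, depth): 480x640x3 uint8, blue, green, red; 480x640 float32, m along the optical axis (not along the pixel's ray), 0 where there is no reading.
- calibration(name): a dict with "intrinsics" (3x3 intrinsics, pixels), "k1" (the pictures are not rectified: a ray, as slopes to the right and down, at radius r is drawn at 1 + k1 r^2 times it, then the intrinsics apply), "rvec" (rotation vector, rad) and "tvec" (3), from world to camera coordinates, as OpenCV has them. Camera axes: x right, y down, z forward; pixel columns grow to the right and rows downward; lengths in m; the calibration is good to about 2 mm. A picture is of the moment at which its call begins: read the wrist's pose just before it. calibration takes no time and is no camera call; for the wrist camera it gives the pose at the moment of the call.
- order.hand_in(): hands the job in; it is judged then, once.
Trained networks look in the newest picture that a camera, given by its name, has taken for a name from the list of things; names that differ only in an ending like _2 or _b are one class to them, and where a whole thing is asked for, a point or a joint stands for the part that bears it (a point fixed in the world has none). Each returns a list of dicts, best first, with "conf" (0 to 1); they miss things now and then, are a little off and sometimes report something else, mostly with a low value. They report only what shows in the picture. A call takes as long as a camera call.
- outline_of(target, camera): "region" (480x640 bool, what is visible of it) and "bbox" ([centre column, centre row, width, height] in pixels, round what is visible of it).
The state is a dict: "time_s": time; "q": joint angles; "dq": joint speeds; "joint_efforts": joint torques, N m; "eef_pos": TCP position; "eef_rot": TCP orientation; "wrist_force": force on the tool from outside, world axes, zero at the start; "torque": the same for the moment, N m; "opening": opening from 0.0 (shut) to 1.0 (fully open); "grasp_force": force on a finger pad.
Only numpy, scipy, OpenCV 4.12 (cv2) and the standard library are available. Lean on these libraries where they do the work, as an engineer would, in place of code of your own. Each camera call takes 0.05 s, during which the arm holds its last target. There are 200 camera calls.

## Working session

There is one attempt and no reset: what is moved stays moved. The work goes in short steps, Python scripts to look and compute and a tool call to move; the robot and the scene stay as the last step left them, time stands still between calls to the robot, and variables do not carry over. Pictures are saved under pics/ and viewed, at most 14 in all, crops included, and the job is handed in when it is done.

Besides the shell and the picture viewer there is one more tool, called after "Emit:" as name(argument=value, ...), one argument or row to a line, values as JSON. move_arm: Moves the arm, as the interface text tells. Its arguments: {"type":"object","properties":{"series":{"type":"array","items":{"type":"array","items":{"type":"array","items":{"type":"number"}}}}},"required":["series"]}

```bash
mkdir -p pics; ls
cat > h.py <<'E'
import numpy as np, cv2
from bench import ctrl, camera, calibration, order, outline_of
from scipy.spatial.transform import Rotation as R
def pts(cal, depth, mask):
    K=np.array(cal["intrinsics"]); v,u=np.nonzero(mask&(depth>0)); d=depth[v,u]
    p=cv2.undistortPoints(np.stack([u,v],1).astype(np.float64)[:,None],K,np.array([cal["k1"],0,0,0,0.]))[:,0]
    P=np.c_[p*d[:,None],d]
    Rm=cv2.Rodrigues(np.array(cal["rvec"],float))[0]
    return (P-np.array(cal["tvec"]).ravel())@Rm, np.stack([u,v],1)
def state():
    o=ctrl.get_obs(); q=np.array(o["eef_rot"]); return o,np.array(o["eef_pos"]),R.from_quat(q[[1,2,3,0]])
def circ(P):
    # robust circle fit
    P=P[:,:2]; 
    for _ in range(5):
        A=np.c_[2*P,np.ones(len(P))]; s=np.linalg.lstsq(A,(P**2).sum(1),rcond=None)[0]
        r=np.sqrt(s[2]+s[0]**2+s[1]**2); e=abs(np.hypot(*(P-s[:2]).T)-r)
        P=P[e<max(0.001,2.5*np.median(e))]
    return s[:2],r
E
python3 - <<'E'
from h import *
names="holder pan fine_sieve coarse_sieve lid weighing_tube sample_jar ringing_pliers".split()
for c in ["scene","side"]:
    img,d=camera(c); cv2.imwrite(f"pics/{c}0.png",img); cal=calibration(c)
    for n in names:
        for r in outline_of(n,c)[:2]:
            P,_=pts(cal,d,r["region"])
            if len(P)<20: continue
            top=np.percentile(P[:,2],97); T=P[P[:,2]>top-0.006]
            print(c,n,round(r["conf"],2),np.round(r["bbox"]),"med",P.mean(0).round(3),"top",top.round(3),"mid",((T.min(0)+T.max(0))/2).round(3),(np.ptp(T,axis=0)).round(3))
print(state()[0])
E
```

```text
pics
scene holder 0.93 [331. 158.  43.  32.] med [ 0.404 -0.223  0.013] top 0.025 mid [ 0.398 -0.232  0.023] [0.086 0.089 0.009]
scene pan 0.88 [359. 295.  24.  42.] med [0.6   0.164 0.026] top 0.051 mid [0.6   0.162 0.049] [0.054 0.052 0.008]
scene fine_sieve 0.83 [371. 213.  26.  26.] med [ 0.446 -0.004  0.024] top 0.039 mid [ 0.447 -0.003  0.037] [0.053 0.055 0.008]
scene lid 0.65 [463. 294.  30.  22.] med [0.421 0.267 0.019] top 0.042 mid [0.418 0.266 0.04 ] [0.019 0.018 0.007]
scene weighing_tube 0.8 [248. 127.  20.  29.] med [ 0.539 -0.422  0.044] top 0.073 mid [ 0.536 -0.43   0.072] [0.04  0.044 0.008]
scene weighing_tube 0.7 [466. 294.  29.  26.] med [0.418 0.265 0.018] top 0.042 mid [0.417 0.264 0.04 ] [0.022 0.022 0.007]
scene sample_jar 0.82 [483. 373.  39.  42.] med [0.535 0.415 0.051] top 0.071 mid [0.526 0.411 0.069] [0.043 0.042 0.007]
scene ringing_pliers 0.93 [228. 298.  66.  24.] med [0.809 0.014 0.007] top 0.012 mid [0.813 0.005 0.01 ] [0.121 0.087 0.008]
side holder 0.91 [393. 186.  43.  29.] med [ 0.395 -0.222  0.013] top 0.025 mid [ 0.395 -0.23   0.024] [0.085 0
[... 1096 characters left out ...]
09  0.008]
{'time_s': 0.9, 'q': array([ 1.04370644e+00,  1.80809108e-01,  1.60696350e+00,  3.03394893e-06,
        1.35382080e+00, -2.06296927e-01]), 'dq': array([ 0.00020439,  0.00042855, -0.00167675, -0.00012179,  0.00031197,
       -0.0009709 ]), 'joint_efforts': array([-2.32994262e-04, -4.44825268e+01, -3.51696074e+01, -2.15744267e-04,
        7.17176426e-04,  9.16685906e-06]), 'eef_pos': array([0.18130233, 0.54569551, 0.231301  ]), 'eef_rot': array([-1.51688882e-06,  1.59709933e-01,  9.87163987e-01,  1.82307724e-07]), 'wrist_force': array([-0.34112517, -0.16195783,  0.01684185]), 'torque': array([-0.02885627,  0.05796698,  0.00932847]), 'grasp_force': 0.0, 'opening': 1.0018285615812543}
```

```bash
cat >> h.py <<'E'
def plan(xyz, yaw=None, dx=0):
    """shift (tool mm) to put TCP at xyz; turn to put closing axis (tool y) at world angle yaw (mod pi)"""
    o,p,r=state(); s=r.inv().apply(np.array(xyz)-p)*1000
    y=r.as_matrix()[:,1]; a=np.arctan2(y[1],y[0]); t=None
    if yaw is not None:
        t=-((yaw-a+np.pi/2)%np.pi-np.pi/2)   # tool z is down
    print("pos",p.round(4),"yawY",round(a,3),"q6",round(o["q"][5],3),"shift",s.round(1),"turn",t,"t",round(o["time_s"],1),"open",round(o["opening"],3))
E
python3 - <<'E'
from h import *
c=calibration("wrist"); o,p,r=state()
Rm=cv2.Rodrigues(np.array(c["rvec"],float))[0]; C=-Rm.T@np.array(c["tvec"]).ravel()
print("cam in tool",r.inv().apply(C-p),"cam z in tool",r.inv().apply(Rm[2]), c["intrinsics"])
plan((0.598,0.163,0.2),0)
plan((0.396,-0.231,0.2),0)
E
```

```text
cam in tool [ 0.07925181  0.00029191 -0.14243616] cam z in tool [-3.07990260e-01  6.02030084e-04  9.51389320e-01] [[387.82190434   0.         319.09460869]
 [  0.         387.82190434 237.50300829]
 [  0.           0.           1.        ]]
pos [0.1813 0.5457 0.2313] yawY 1.25 q6 -0.206 shift [-516.1 -231.8   31.3] turn 1.2500027132107088 t 0.9 open 1.002
pos [0.1813 0.5457 0.2313] yawY 1.25 q6 -0.206 shift [-448.7 -669.4   31.3] turn 1.2500027132107088 t 0.9 open 1.002
```

View pics/scene0.png

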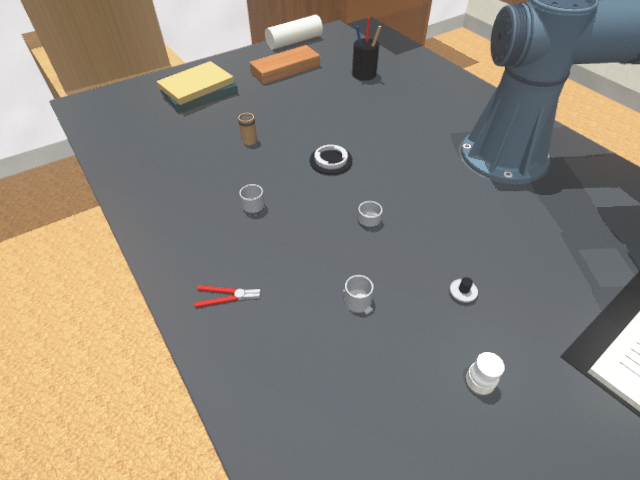

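Emit:
move_arm(
  series=[
    [[1,-516,-232,31,0],[1,-516,-232,31,0],[1,-516,-232,31,0],[1,-516,-232,31,0],[1,-516,-232,31,0],[1,-516,-232,31,0],[1,-516,-232,31,0],[1,-516,-232,31,0],[1,-516,-232,31,0],[1,-516,-232,31,0]],
  ],
)

```text
time_s: 1.73
eef_pos: [0.4889, 0.2625, 0.2086]
eef_rot: [0.0, 0.16, 0.987, 0.0]
wrist_force: [-0.0, 0.5, -0.3]
opening: 1.0
grasp_force: 0.0
```

Run:
```python
from h import *
plan((0.598,0.163,0.2),0)
```

```text
pos [0.4889 0.2625 0.2086] yawY 1.25 q6 -0.971 shift [-134.9  -60.     8.7] turn 1.249892014774582 t 1.7 open 1.0
```

Emit:
move_arm(
  series=[
    [[1,-135,-60,9,0],[1,-135,-60,9,0],[1,-135,-60,9,0],[1,-135,-60,9,0],[1,-135,-60,9,0],[1,-135,-60,9,0],[1,-135,-60,9,0],[1,-135,-60,9,0],[1,-135,-60,9,0],[1,-135,-60,9,0]],
  ],
)

```text
time_s: 2.57
eef_pos: [0.5962, 0.1657, 0.1998]
eef_rot: [0.0, 0.159, 0.987, 0.0]
wrist_force: [-0.2, 0.7, 0.9]
opening: 1.0
grasp_force: 0.0
```

```bash
cat >> h.py <<'E'
def look(n, tag=None, ztop=None, tol=0.006):
    plan_p=state()[1]; cal=calibration("wrist"); img,d=camera("wrist")
    if tag: cv2.imwrite(f"pics/{tag}.png",img)
    P,uv=pts(cal,d,d<0.6); out=[]
    for r in outline_of(n,"wrist")[:2]:
        Q,_=pts(cal,d,r["region"])
        print(n,round(r["conf"],2),np.round(r["bbox"]),"top",np.percentile(Q[:,2],97).round(4),Q.mean(0).round(4))
        if ztop:
            T=Q[abs(Q[:,2]-ztop)<tol]
            if len(T)>10: print("  rim circle",circ(T),"minmax",((T.min(0)+T.max(0))/2).round(4),np.ptp(T,0).round(4),len(T))
        out.append(Q)
    return img,d,cal,out
E
python3 - <<'E'
from h import *
plan((0.598,0.163,0.2))
img,d,cal,o=look("pan","w_pan",0.05,0.003)
Q=o[0]; c=np.array([0.598,0.163])
c=circ(Q[abs(Q[:,2]-0.05)<0.003])[0]
L=Q[(Q[:,2]<0.009)&(Q[:,2]>-0.003)]; v=L[:,:2]-c; k=(np.hypot(*v.T)>0.029)&(np.hypot(*v.T)<0.038)
a=np.arctan2(v[k,1],v[k,0]); print(k.sum(),"lug angle mod pi",np.angle(np.exp(2j*a).mean())/2,abs(np.exp(2j*a).mean()))
print(np.histogram(a,24,(-np.pi,np.pi))[0])
E
```

```text
pos [0.5962 0.1657 0.1998] yawY 1.252 q6 -1.172 shift [-2.6 -2.  -0.2] turn None t 2.6 open 1.0
pan 0.92 [315. 218.  81.  74.] top 0.0504 [0.6015 0.1619 0.0212]
  rim circle (array([0.59857632, 0.1622241 ]), np.float64(0.02516362105373181)) minmax [0.5989 0.1623 0.0494] [0.054  0.0528 0.0048] 805
150 lug angle mod pi -1.5051476577369354 0.9570558373116955
[ 0  0  0  0  0 26 10  0  0  0  0  0  0  0  0  0  0 35 57 22  0  0  0  0]
```

View pics/w_pan.png

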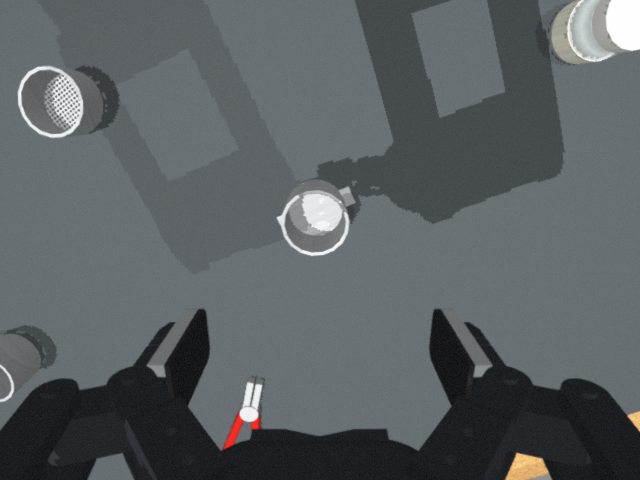

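Run:
```python
from h import *
plan((0.5987,0.1623,0.022))
```

```text
pos [0.5964 0.1654 0.1998] yawY 1.251 q6 -1.172 shift [ -3.1  -2.3 177.8] turn None t 2.7 open 1.002
```

Emit:
move_arm(
  series=[
    [[1,-3,-2.3,40,0],[1,-3,-2.3,80,0],[1,-3,-2.3,115,0],[1,-3,-2.3,140,0],[1,-3,-2.3,160,0],[1,-3,-2.3,178,0],[1,-3,-2.3,178,0],[0,-3,-2.3,178,0],[0,-3,-2.3,178,0],[0,-3,-2.3,178,0]],
  ],
)

```text
time_s: 3.5
eef_pos: [0.6005, 0.1618, 0.0239]
eef_rot: [0.002, 0.16, 0.987, 0.0]
wrist_force: [-4.4, -0.7, 6.9]
opening: 0.621
grasp_force: 62.4
```

Emit:
move_arm(
  series=[
    [[0,0,0,0,0],[0,0,0,0,0],[0,0,0,0,0],[0,0,0,0,0],[0,0,0,0,0],[0,0,0,0,0],[0,0,0,0,0],[0,0,0,0,0],[0,0,0,0,0],[0,0,0,0,0]],
  ],
)

```text
time_s: 4.33
eef_pos: [0.6008, 0.1618, 0.024]
eef_rot: [0.002, 0.16, 0.987, 0.001]
wrist_force: [-0.5, 1.4, 6.4]
opening: 0.613
grasp_force: 63.5
```

Run:
```python
from h import *
plan((0.60,0.162,0.15))
plan((0.472,-0.256,0.15),1.25)
```

```text
pos [0.6008 0.1618 0.024 ] yawY 1.25 q6 -1.178 shift [   0.3    0.2 -126. ] turn None t 4.3 open 0.613
pos [0.6008 0.1618 0.024 ] yawY 1.25 q6 -1.178 shift [  -9.9 -436.9 -126.7] turn 0.0001310440343917918 t 4.3 open 0.613
```

Emit:
move_arm(
  series=[
    [[0,0,0,-15,0],[0,0,0,-45,0],[0,0,0,-80,0],[0,0,-20,-115,0],[0,-2,-55,-127,0],[0,-3,-95,-127,0],[0,-4,-135,-127,0],[0,-5,-175,-127,0],[0,-6,-215,-127,0],[0,-7,-255,-127,0]],
  ],
)

```text
time_s: 5.17
eef_pos: [0.5243, -0.0842, 0.1492]
eef_rot: [0.001, 0.159, 0.987, -0.0]
wrist_force: [1.3, -0.8, -1.5]
opening: 0.617
grasp_force: 63.4
```

Emit:
move_arm(
  series=[
    [[0,0,-40,0,0],[0,0,-80,0,0],[0,0,-120,0,0],[0,-1,-150,0,0],[0,-2,-170,0,0],[0,-3,-182,0,0],[0,-3,-182,0,0],[0,-3,-182,0,0],[0,-3,-182,0,0],[0,-3,-182,0,0]],
  ],
)

```text
time_s: 6.0
eef_pos: [0.471, -0.255, 0.1485]
eef_rot: [-0.0, 0.159, 0.987, 0.0]
wrist_force: [-0.7, -0.7, -1.5]
opening: 0.617
grasp_force: 63.4
```

```bash
cat > hold.py <<'E'
from h import *
def holder(tag):
    img,d,cal,o=look("holder",tag)
    Q=o[0]; T=Q[abs(Q[:,2]-0.023)<0.003]; print(len(T))
    # outer/inner edges: brute-force centre fit: collar annulus 37.5..42.5 over all angles + lips 29.5..37.5
    c=((T.min(0)+T.max(0))/2)[:2]
    from scipy.optimize import minimize
    a=np.arctan2(T[:,1]-c[1],T[:,0]-c[0]); rad=np.hypot(*(T[:,:2]-c).T)
    b=np.floor((a+np.pi)/(2*np.pi)*48).astype(int)
    E=np.array([T[b==i][rad[b==i].argmax(),:2] for i in range(48) if (b==i).sum()>3])
    c,r=circ(E); print("outer circle",c,r,"minmax",((T.min(0)+T.max(0))/2).round(4),np.ptp(T,0).round(4))
    rad=np.hypot(*(T[:,:2]-c).T); a=np.arctan2(T[:,1]-c[1],T[:,0]-c[0])
    k=(rad<0.0365)&(rad>0.028); m=np.exp(2j*a[k]).mean(); print("lips",k.sum(),"yaw",np.angle(m)/2,"conc",abs(m),"(ideal .64)")
    print(np.histogram(a[k],24,(-np.pi,np.pi))[0])
E
python3 - <<'E'
from hold import *
plan((0.472,-0.256,0.15),1.25)
holder("w_hold")
img,d,cal,o=look("pan",None,0.178,0.004)
E
```

```text
pos [ 0.471  -0.255   0.1485] yawY 1.252 q6 -1.97 shift [-1.3 -0.6 -1.5] turn 0.0016296571367835355 t 6.0 open 0.617Traceback (most recent call last):
  File "<stdin>", line 3, in <module>
  File "hold.py", line 4, in holder
    Q=o[0]; T=Q[abs(Q[:,2]-0.023)<0.003]; print(len(T))
      ~^^^
IndexError: list index out of range
```

View pics/w_hold.png

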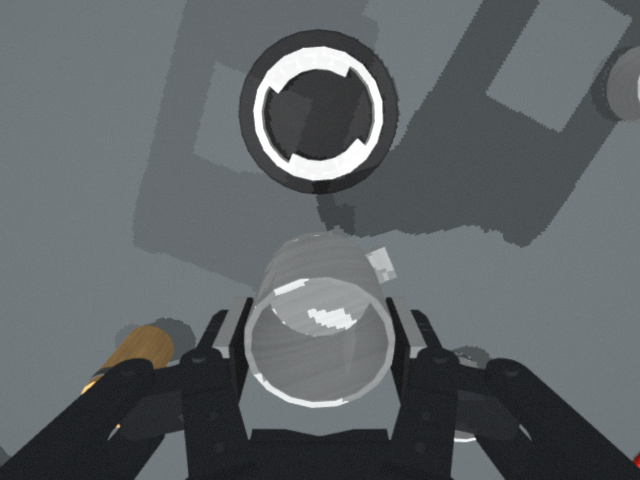

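```bash
cat > hold.py <<'E'
from h import *
def near(P,c,r): return P[np.hypot(P[:,0]-c[0],P[:,1]-c[1])<r]
def edge(T,c,fn,n=48):
    for _ in range(3):
        a=np.arctan2(T[:,1]-c[1],T[:,0]-c[0]); rad=np.hypot(*(T[:,:2]-c).T)
        b=np.floor((a+np.pi)/(2*np.pi)*n).astype(int)
        E=np.array([T[b==i][fn(rad[b==i]),:2] for i in range(n) if (b==i).sum()>3]); c,r=circ(E)
    return c,r,len(E)
def holder():
    cal=calibration("wrist"); img,d=camera("wrist"); P,_=pts(cal,d,d<0.6)
    T=near(P,(0.396,-0.231),0.06); T=T[abs(T[:,2]-0.023)<0.004]
    c,r,n=edge(T,((T.min(0)+T.max(0))/2)[:2],np.argmax); print("holder top z",np.median(T[:,2]),"outer",c,r,n,"minmax",((T.min(0)+T.max(0))/2).round(4),np.ptp(T,0).round(4))
    F=near(P,c,0.07); F=F[abs(F[:,2]-0.010)<0.004]; rr=np.hypot(*(F[:,:2]-c).T); print("foot",edge(F[rr>.044],c,np.argmax))
    rad=np.hypot(*(T[:,:2]-c).T); a=np.arctan2(T[:,1]-c[1],T[:,0]-c[0])
    k=(rad<0.0365)&(rad>0.029); m=np.exp(2j*a[k]).mean(); print("lips",k.sum(),"yaw",np.angle(m)/2,"conc",abs(m))
    print(np.histogram(a[k],24,(-np.pi,np.pi))[0])
    return P
def inhand(P,dz=0.026,tol=0.006):
    o,p,r=state(); L=r.inv().apply(P-p); L=L[(abs(L[:,2]+dz)<tol)&(np.hypot(L[:,0],L[:,1])<0.033)]
    c,rr,n=edge(L,L[:,:2].mean(0)*0,np.argmax); print("in-hand rim (tool)",c,rr,n,len(L),"minmax",((L.min(0)+L.max(0))/2).round(4),np.ptp(L,0).round(4))
    return L
E
python3 - <<'E'
from hold import *
P=holder(); inhand(P)
o,p,r=state(); L=r.inv().apply(P-p); L=L[(np.hypot(L[:,0],L[:,1])<0.05)&(L[:,2]<0.03)&(L[:,2]>-0.05)]
print(np.histogram(L[:,2],16,(-0.05,0.03)))
# lug in hand: near bottom, r>29
B=L[(abs(L[:,2]-0.021)<0.008)&(np.hypot(L[:,0],L[:,1])>0.029)]; a=np.arctan2(B[:,1],B[:,0]); print(len(B),np.histogram(a,24,(-np.pi,np.pi))[0], np.median(a))
E
```

```text
holder top z 0.022794134082686275 outer [ 0.39723727 -0.23091056] 0.04270655013615717 48 minmax [ 0.3976 -0.2309  0.0223] [0.0857 0.0857 0.0065]
foot (array([ 0.39725892, -0.23084168]), np.float64(0.05568390564539766), 48)
lips 1870 yaw -0.08870131410608205 conc 0.6081883397304394
[162 165 124   0   0   0   0   0  64 134 137 135 132 139 110   0   0   0
   0   0  77 164 162 165]
in-hand rim (tool) [0.00145886 0.00055544] 0.02696306219201552 48 6546 minmax [ 0.0013 -0.     -0.026 ] [0.0543 0.0621 0.012 ]
(array([1216, 1153,  861,  974, 3952, 2946, 2418, 2168, 1744, 1416, 1276,
       1192, 1025, 4857,  573,    2]), array([-0.05 , -0.045, -0.04 , -0.035, -0.03 , -0.025, -0.02 , -0.015,
       -0.01 , -0.005,  0.   ,  0.005,  0.01 ,  0.015,  0.02 ,  0.025,
        0.03 ]))
610 [  0   0   0   0   0   6   0   0   0   0   0   0   0   0   0 273 271  60
   0   0   0   0   0   0] 1.0737109749469846
```

```bash
cat >> h.py <<'E'
def tcp_for(center, z, off, turn):
    """TCP world target so that object at tool offset off (m) lands on center after turning tool by turn; prints shift in present tool axes"""
    o,p,r=state(); m=r.as_matrix(); c,s=np.cos(turn),np.sin(turn)
    ox=m@np.array([c*off[0]-s*off[1], s*off[0]+c*off[1],0])
    t=np.array([center[0]-ox[0],center[1]-ox[1],z]); sh=r.inv().apply(t-p)*1000
    print("turn",turn,"target",t.round(4),"shift",sh.round(1),"now",p.round(4),"q6",o["q"][5].round(2),"t",round(o["time_s"],1),"F",np.round(o["wrist_force"],1)); return sh
E
python3 - <<'E'
from h import *
tcp_for((0.3973,-0.2309),0.075,(0.0014,0.0003),0.22)
E
```

```text
turn 0.22 target [ 0.3983 -0.2319  0.075 ] shift [76.3 -0.5 73.5] now [ 0.471  -0.2553  0.1485] q6 -1.97 t 6.2 F [-0.3 -0.8 -1.2]
```

Emit:
move_arm(
  series=[
    [[0,20,0,0,0.1],[0,50,0,10,0.2],[0,76,0,30,0.22],[0,76.3,-0.5,50,0.22],[0,76.3,-0.5,65,0.22],[0,76.3,-0.5,73.5,0.22],[0,76.3,-0.5,73.5,0.22],[0,76.3,-0.5,73.5,0.22],[0,76.3,-0.5,73.5,0.22],[0,76.3,-0.5,73.5,0.22]],
  ],
)

```text
time_s: 6.98
eef_pos: [0.399, -0.2334, 0.076]
eef_rot: [0.001, 0.267, 0.964, -0.0]
wrist_force: [0.7, -0.9, -1.0]
opening: 0.617
grasp_force: 63.4
```

Run:
```python
from hold import *
tcp_for((0.3973,-0.2309),0.035,(0.0014,0.0003),0)
cal=calibration("wrist"); img,d=camera("wrist"); cv2.imwrite("pics/w_above.png",img); P,_=pts(cal,d,d<0.6); inhand(P,0.026,0.003)
```

```text
turn 0 target [ 0.3983 -0.2319  0.035 ] shift [ 1.4  1.  41. ] now [ 0.399  -0.2334  0.076 ] q6 -1.82 t 7.0 F [ 0.7 -0.9 -1. ]
in-hand rim (tool) [0.00140057 0.00026612] 0.026971459265908326 48 4837 minmax [ 0.0014 -0.     -0.026 ] [0.0544 0.062  0.006 ]
```

View pics/w_above.png

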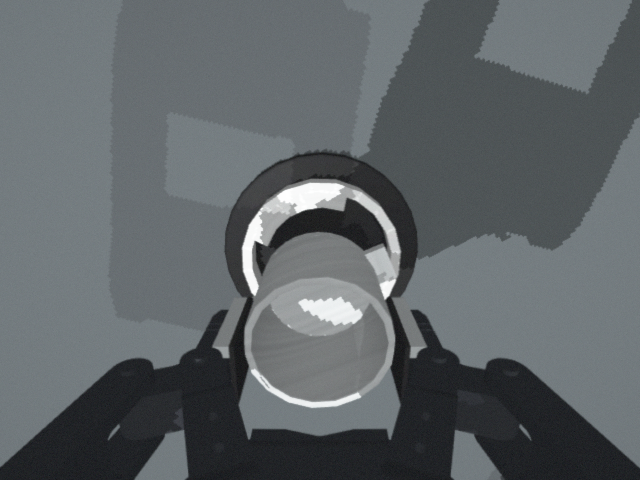

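Emit:
move_arm(
  series=[
    [[0,1.4,1,5,0],[0,1.4,1,10,0],[0,1.4,1,15,0],[0,1.4,1,20,0],[0,1.4,1,25,0],[0,1.4,1,30,0],[0,1.4,1,34,0],[0,1.4,1,37,0],[0,1.4,1,39,0],[0,1.4,1,40,0]],
  ],
)

```text
time_s: 7.87
eef_pos: [0.3972, -0.2311, 0.0346]
eef_rot: [-0.0, 0.267, 0.964, 0.0]
wrist_force: [0.4, -0.1, -1.5]
opening: 0.617
grasp_force: 63.4
```

Run:
```python
from hold import *
for a in (0,.8,1.57): tcp_for((0.3973,-0.2309),0.034,(0.0014,0.0003),a)
```

```text
turn 0 target [ 0.3983 -0.2319  0.034 ] shift [-1.4 -0.1  0.6] now [ 0.3972 -0.2311  0.0346] q6 -1.82 t 7.9 F [ 0.4 -0.1 -1.5]
turn 0.8 target [ 0.3973 -0.2323  0.034 ] shift [-0.7 -1.   0.6] now [ 0.3972 -0.2311  0.0346] q6 -1.82 t 7.9 F [ 0.4 -0.1 -1.5]
turn 1.57 target [ 0.3963 -0.2319  0.034 ] shift [ 0.3 -1.2  0.6] now [ 0.3972 -0.2311  0.0346] q6 -1.82 t 7.9 F [ 0.4 -0.1 -1.5]
```

Emit:
move_arm(
  series=[
    [[0,-1.2,-0.1,0,0],[0,-1.2,-0.2,0.3,0.08],[0,-1.2,-0.3,0.3,0.16],[0,-1.1,-0.4,0.3,0.25],[0,-1.1,-0.5,0.3,0.34],[0,-1,-0.6,0.3,0.43],[0,-1,-0.7,0.3,0.52],[0,-0.9,-0.8,0.3,0.61],[0,-0.8,-0.9,0.3,0.7],[0,-0.7,-1,0.3,0.8]],
  ],
)

```text
time_s: 8.7
eef_pos: [0.3977, -0.2327, 0.035]
eef_rot: [0.0, 0.623, 0.782, -0.0]
wrist_force: [0.1, 0.9, -1.0]
opening: 0.615
grasp_force: 63.4
```

Run:
```python
from hold import *
for a in (0,.77): tcp_for((0.3973,-0.2309),0.034,(0.0014,0.0003),a)
print(ctrl.get_obs()["torque"],ctrl.get_obs()["grasp_force"])
```

```text
turn 0 target [ 0.3973 -0.2323  0.034 ] shift [ 0.4 -0.3  1. ] now [ 0.3977 -0.2327  0.035 ] q6 -1.01 t 8.7 F [ 0.1  0.9 -1. ]
turn 0.77 target [ 0.3963 -0.2319  0.034 ] shift [ 1.  -1.2  1. ] now [ 0.3977 -0.2327  0.035 ] q6 -1.01 t 8.7 F [ 0.1  0.9 -1. ]
[-0.03067934  0.01290956  0.01432824] 63.39647093787789
```

Emit:
move_arm(
  series=[
    [[0,0.3,-0.3,0.2,0.08],[0,0.4,-0.4,0.2,0.17],[0,0.5,-0.5,0.2,0.27],[0,0.6,-0.6,0.2,0.37],[0,0.7,-0.8,0.2,0.47],[0,0.8,-1,0.2,0.57],[0,0.9,-1.1,0.2,0.67],[0,1,-1.2,0.2,0.77],[0,1,-1.2,0.5,0.77],[0,1,-1.2,0.8,0.77]],
  ],
)

```text
time_s: 9.53
eef_pos: [0.3963, -0.2319, 0.0341]
eef_rot: [0.0, 0.869, 0.494, 0.0]
wrist_force: [0.1, -0.1, -1.9]
opening: 0.617
grasp_force: 63.4
```

Run:
```python
from hold import *
tcp_for((0.3973,-0.2309),0.034,(0.0014,0.0003),0)
cal=calibration("wrist"); img,d=camera("wrist"); cv2.imwrite("pics/w_lock.png",img); P,_=pts(cal,d,d<0.6); inhand(P,0.026,0.003)
T=near(P,(0.3973,-0.2309),0.0265); T=T[T[:,2]>0.05]; print("rim z",np.percentile(T[:,2],[10,50,90]), ctrl.get_obs()["torque"])
```

```text
turn 0 target [ 0.3963 -0.2319  0.034 ] shift [0.  0.1 0.1] now [ 0.3963 -0.2319  0.0341] q6 -0.25 t 9.5 F [ 0.1 -0.1 -1.9]
in-hand rim (tool) [ 0.00132917 -0.00045193] 0.027002017542660003 48 4795 minmax [ 0.0012  0.     -0.026 ] [0.0546 0.062  0.006 ]
rim z [0.05581351 0.11178647 0.12225528] [-0.05478933 -0.08384734  0.03205173]
```

View pics/w_lock.png

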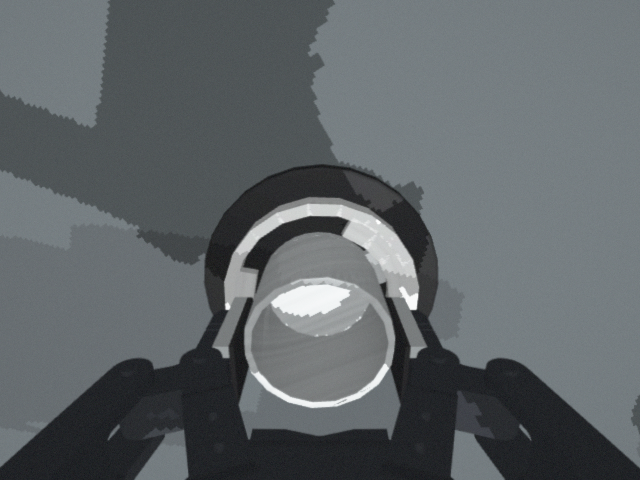

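Emit:
move_arm(
  series=[
    [[0,0,0,0.3,0],[0,0,0,0.6,0],[0,0,0,0.8,0],[0,0,0,0.8,0],[0.8,0,0,0.8,0],[0.8,0,0,0.8,0],[0.8,0,0,0.8,0],[0.8,0,0,0.8,0],[0.8,0,0,0.8,0],[0.8,0,0,0.8,0]],
  ],
)

```text
time_s: 10.42
eef_pos: [0.396, -0.2317, 0.033]
eef_rot: [-0.0, 0.87, 0.493, -0.0]
wrist_force: [-0.4, 0.4, -1.4]
opening: 0.801
grasp_force: 0.0
```

Run:
```python
from hold import *
plan((0.3963,-0.2319,0.2))
cal=calibration("wrist"); img,d=camera("wrist"); P,_=pts(cal,d,d<0.6)
T=near(P,(0.3973,-0.2309),0.033); T=T[abs(T[:,2]-0.06)<0.003]; print("rim",np.median(T[:,2]),circ(T),edge(T,(0.3973,-0.2309),np.argmax)); print(state()[0]["wrist_force"])
```

```text
pos [ 0.396  -0.2317  0.033 ] yawY -0.54 q6 -0.249 shift [  -0.     0.3 -167. ] turn None t 10.4 open 0.801
rim 0.059465951857920904 (array([ 0.39695796, -0.22982264]), np.float64(0.025038352838422675)) (array([ 0.39677891, -0.23054812]), np.float64(0.02701223047597876), 48)
[ 0.29909392 -0.35959589  0.48110997]
```

Run:
```python
from hold import *
plan((0.446,-0.002,0.15),-0.54)
```

```text
pos [ 0.396  -0.2317  0.033 ] yawY -0.54 q6 -0.249 shift [ 222.7  -75.2 -117. ] turn 8.501280261152822e-05 t 10.5 open 0.798
```

Emit:
move_arm(
  series=[
    [[0.9,0,0,-20,0],[1,0,0,-50,0],[1,0,0,-85,0],[1,20,-7,-117,0],[1,58,-20,-117,0],[1,97,-33,-117,0],[1,136,-46,-117,0],[1,175,-59,-117,0],[1,205,-70,-117,0],[1,222.7,-75.2,-117,0]],
  ],
)

```text
time_s: 11.3
eef_pos: [0.4459, 0.0012, 0.1501]
eef_rot: [-0.0, 0.869, 0.494, 0.0]
wrist_force: [-0.3, -0.1, 0.1]
opening: 1.006
grasp_force: 0.0
```

Emit:
move_arm(
  series=[
    [[1,0,0,0,0],[1,0,0,0,0],[1,0,0,0,0],[1,0,0,0,0],[1,0,0,0,0],[1,0,0,0,0],[1,0,0,0,0],[1,0,0,0,0],[1,0,0,0,0],[1,0,0,0,0]],
  ],
)

```text
time_s: 12.13
eef_pos: [0.446, -0.0022, 0.1501]
eef_rot: [0.0, 0.87, 0.493, -0.0]
wrist_force: [0.5, 0.1, 0.9]
opening: 0.997
grasp_force: 0.0
```

Run:
```python
from hold import *
cal=calibration("wrist"); img,d=camera("wrist"); cv2.imwrite("pics/w_fine.png",img); P,_=pts(cal,d,d<0.6)
T=near(P,(0.446,-0.002),0.035); T=T[abs(T[:,2]-0.038)<0.003]; c,r,n=edge(T,((T.min(0)+T.max(0))/2)[:2],np.argmax); print(np.median(T[:,2]),c,r,n)
plan((*c,0.008))
```

```text
0.03751995674381047 [ 0.44576136 -0.00250041] 0.02666151842367061 48
pos [ 0.446  -0.0021  0.1501] yawY -0.54 q6 0.268 shift [ -0.5  -0.  142.1] turn None t 12.2 open 1.005
```

View pics/w_fine.png

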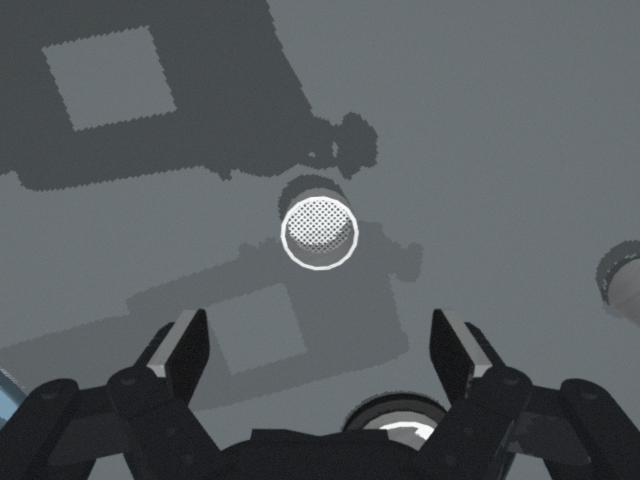

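Emit:
move_arm(
  series=[
    [[1,-0.5,0,35,0],[1,-0.5,0,70,0],[1,-0.5,0,100,0],[1,-0.5,0,120,0],[1,-0.5,0,132,0],[1,-0.5,0,139,0],[1,-0.5,0,139,0],[1,-0.5,0,139,0],[0,-0.5,0,139,0],[0,-0.5,0,139,0]],
  ],
)

```text
time_s: 13.02
eef_pos: [0.4469, -0.0027, 0.0122]
eef_rot: [0.001, 0.87, 0.493, 0.001]
wrist_force: [-0.4, 0.2, 0.1]
opening: 0.749
grasp_force: 0.0
```

Emit:
move_arm(
  series=[
    [[0,0,0,0,0],[0,0,0,0,0],[0,0,0,0,0],[0,0,0,0,0],[0,0,0,0,0],[0,0,0,0,0],[0,0,0,0,0],[0,0,0,0,0],[0,0,0,0,0],[0,0,0,0,0]],
  ],
)

```text
time_s: 13.85
eef_pos: [0.4468, -0.0027, 0.0126]
eef_rot: [0.001, 0.87, 0.493, 0.001]
wrist_force: [-2.6, 0.8, 10.1]
opening: 0.612
grasp_force: 61.4
```

Run:
```python
from hold import *
# view pose: TCP behind holder along -tool x by 80mm
o,p,r=state(); x=r.as_matrix()[:,0]; print(x)
plan(np.array([0.397,-0.2305,0.17])-0.08*x)
```

```text
[5.13873912e-01 8.57865616e-01 4.32104337e-04]
pos [ 0.4468 -0.0027  0.0126] yawY -0.54 q6 0.267 shift [-300.9   74.6 -157.3] turn None t 13.8 open 0.612
```

Emit:
move_arm(
  series=[
    [[0,0,0,-15,0],[0,0,0,-45,0],[0,0,0,-85,0],[0,-25,6,-115,0],[0,-60,15,-130,0],[0,-98,24,-140,0],[0,-136,34,-150,0],[0,-175,43,-157,0],[0,-213,53,-157,0],[0,-250,62,-157,0]],
  ],
)

```text
time_s: 14.68
eef_pos: [0.3699, -0.251, 0.1696]
eef_rot: [0.002, 0.87, 0.493, 0.0]
wrist_force: [0.7, -0.8, -2.0]
opening: 0.609
grasp_force: 63.4
```

Emit:
move_arm(
  series=[
    [[0,-30,7,0,0],[0,-45,11,0,0],[0,-51,12.6,0,0],[0,-51,12.6,0,0],[0,-51,12.6,0,0],[0,-51,12.6,0,0],[0,-51,12.6,0,0],[0,-51,12.6,0,0],[0,-51,12.6,0,0],[0,-51,12.6,0,0]],
  ],
)

```text
time_s: 15.52
eef_pos: [0.3553, -0.2985, 0.1682]
eef_rot: [0.0, 0.87, 0.493, -0.0]
wrist_force: [-0.5, 0.1, -1.4]
opening: 0.611
grasp_force: 63.4
```

```bash
cat >> hold.py <<'E'
def stackview(c0, ztop, dz, tag, zput):
    cal=calibration("wrist"); o,p,r=state(); img,d=camera("wrist"); cv2.imwrite(f"pics/{tag}.png",img); P,_=pts(cal,d,d<0.6)
    T=near(P,c0,0.035); T=T[abs(T[:,2]-ztop)<0.003]; c,rr,n=edge(T,np.array(c0),np.argmax); print("stack rim z",np.median(T[:,2]),c,rr,n)
    L=r.inv().apply(P-p); L=L[(np.hypot(L[:,0],L[:,1])<0.05)]; h,e=np.histogram(L[:,2],20,(-0.06,0.04)); print(dict(zip((e[:-1]*1000).round().astype(int).tolist(),h.tolist())))
    L=inhand(P,dz,0.004); off,_,_=edge(L,np.zeros(2),np.argmax)
    print("offset xy used", off); tcp_for(c,zput,(off[0],0.0),0)
E
python3 - <<'E'
from hold import *
stackview((0.397,-0.2305),0.06,0.026,"w_st1",0.1)
E
```

```text
stack rim z 0.05960398294907573 [ 0.39664476 -0.23038004] 0.026514544943072735 48
{-60: 5920, -55: 2033, -50: 1280, -45: 1133, -40: 875, -35: 960, -30: 2340, -25: 4151, -20: 2420, -15: 2202, -10: 1819, -5: 1450, 0: 6374, 5: 221, 10: 0, 15: 0, 20: 0, 25: 0, 30: 0, 35: 0}
in-hand rim (tool) [-0.00035737 -0.00045884] 0.026901921654064062 48 4983 minmax [-0.0004  0.     -0.026 ] [0.0543 0.0622 0.008 ]
offset xy used [-0.00035737 -0.00045884]
turn 0 target [ 0.3968 -0.2301  0.1   ] shift [80.2  0.5 68.1] now [ 0.3552 -0.2987  0.1681] q6 -0.42 t 15.6 F [-1.1  0.1 -0.4]
```

View pics/w_st1.png

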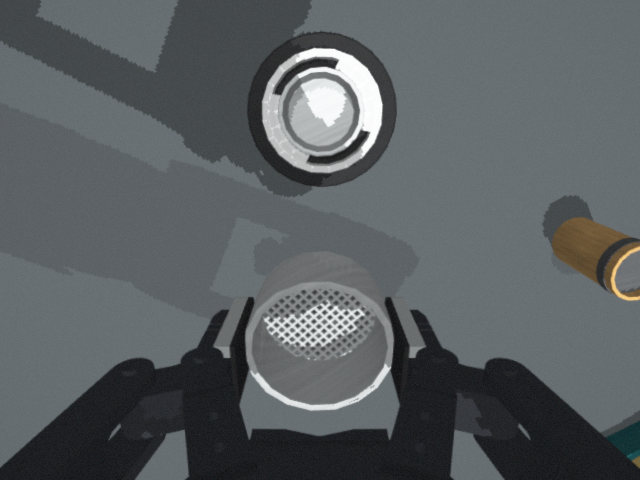

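Emit:
move_arm(
  series=[
    [[0,20,0.2,0,0],[0,50,0.5,10,0],[0,75,0.8,30,0],[0,80.2,0.8,50,0],[0,80.2,0.8,65,0],[0,80.2,0.8,75,0],[0,80.2,0.8,80,0],[0,80.2,0.8,80,0],[0,80.2,0.8,80,0],[0,80.2,0.8,80,0]],
  ],
)

```text
time_s: 16.4
eef_pos: [0.3974, -0.2315, 0.089]
eef_rot: [0.001, 0.87, 0.493, 0.0]
wrist_force: [0.1, 0.3, -1.5]
opening: 0.611
grasp_force: 63.4
```

Run:
```python
from hold import *
tcp_for((.3966,-.2304),0.0645,(-0.0004,-0.0004),0)
```

```text
turn 0 target [ 0.3971 -0.2303  0.0645] shift [ 1.  -0.9 24.5] now [ 0.3974 -0.2315  0.089 ] q6 -0.25 t 16.4 F [ 0.1  0.3 -1.5]
```

Emit:
move_arm(
  series=[
    [[0,0.2,-0.3,4,0],[0,0.2,-0.3,8,0],[0,0.2,-0.3,11,0],[0,0.2,-0.3,14,0],[0,0.2,-0.3,17,0],[0,0.2,-0.3,19,0],[0,0.2,-0.3,21,0],[0,0.2,-0.3,22.5,0],[0,0.2,-0.3,23.5,0],[0,0.2,-0.3,23.5,0]],
  ],
)

```text
time_s: 17.23
eef_pos: [0.3969, -0.2304, 0.0647]
eef_rot: [0.0, 0.87, 0.493, -0.0]
wrist_force: [-0.0, -0.2, -0.6]
opening: 0.61
grasp_force: 63.4
```

Run:
```python
from hold import *
tcp_for((.3966,-.2304),0.0645,(-0.0004,-0.0004),0)
```

```text
turn 0 target [ 0.3971 -0.2303  0.0645] shift [0.2 0.2 0.2] now [ 0.3969 -0.2304  0.0647] q6 -0.25 t 17.2 F [-0.  -0.2 -0.6]
```

Emit:
move_arm(
  series=[
    [[0,0,0,0.3,0],[0,0,0,0.6,0],[0,0,0,0.8,0],[0,0,0,0.8,0],[0.8,0,0,0.8,0],[0.8,0,0,0.8,0],[0.8,0,0,0.8,0],[0.8,0,0,0.8,0],[0.8,0,0,0.8,0],[0.8,0,0,0.8,0]],
  ],
)

```text
time_s: 18.07
eef_pos: [0.3967, -0.2303, 0.0637]
eef_rot: [-0.0, 0.87, 0.493, -0.0]
wrist_force: [-0.4, -0.3, -0.3]
opening: 0.795
grasp_force: 0.0
```

Run:
```python
from hold import *
cal=calibration("wrist"); img,d=camera("wrist"); P,_=pts(cal,d,d<0.6)
T=near(P,(0.3968,-0.2304),0.033); T=T[abs(T[:,2]-0.09)<0.005]; c,r,n=edge(T,(0.3968,-0.2304),np.argmax); print("rim",np.median(T[:,2]),c,r,n)
A=np.c_[T[:,:2]-c,np.ones(len(T))]; print("tilt",np.linalg.lstsq(A,T[:,2],rcond=None)[0])
plan((0.645,-0.186,0.17),None); plan((0.645,-0.186,0.17),-0.2)
```

```text
rim 0.089240699079901 [ 0.39629219 -0.23081143] 0.02698549693903918 48
tilt [0.0041811  0.00808218 0.08875176]
pos [ 0.3968 -0.2303  0.0637] yawY -0.54 q6 -0.246 shift [ 165.6  190.1 -106.3] turn None t 18.1 open 0.8
pos [ 0.3968 -0.2303  0.0637] yawY -0.54 q6 -0.246 shift [ 165.6  190.1 -106.3] turn -0.3400384812718502 t 18.1 open 0.8
```

Fine sieve is home (rim at 89–90 mm, level). Now the coarse sieve.

Emit:
move_arm(
  series=[
    [[0.9,0,0,-20,0],[1,0,0,-50,0],[1,0,0,-85,0],[1,20,23,-106,0],[1,45,52,-106,0],[1,71,81,-106,0],[1,97,111,-106,0],[1,123,141,-106,0],[1,147,169,-106,0],[1,165.6,190,-106,0]],
  ],
)

```text
time_s: 18.95
eef_pos: [0.6474, -0.185, 0.1694]
eef_rot: [0.0, 0.87, 0.493, 0.0]
wrist_force: [-0.4, -0.9, -0.1]
opening: 0.995
grasp_force: 0.0
```

Emit:
move_arm(
  series=[
    [[1,0,0,10,0],[1,0,0,20,0],[1,0,0,20,0],[1,0,0,20,0],[1,0,0,20,0],[1,0,0,20,0],[1,0,0,20,0],[1,0,0,20,0],[1,0,0,20,0],[1,0,0,20,0]],
  ],
)

```text
time_s: 19.78
eef_pos: [0.6449, -0.1861, 0.1501]
eef_rot: [0.0, 0.87, 0.493, 0.0]
wrist_force: [-0.8, -0.2, -0.7]
opening: 1.0
grasp_force: 0.0
```

Run:
```python
from hold import *
cal=calibration("wrist"); img,d=camera("wrist"); cv2.imwrite("pics/w_coarse.png",img); P,_=pts(cal,d,d<0.6)
T=near(P,(0.645,-0.186),0.035); T=T[abs(T[:,2]-0.05)<0.003]; c,r,n=edge(T,((T.min(0)+T.max(0))/2)[:2],np.argmax); print(np.median(T[:,2]),c,r,n)
plan((*c,0.022))
```

```text
0.049512026660105964 [ 0.64789178 -0.18870797] 0.02669485120382357 48
pos [ 0.6449 -0.186   0.15  ] yawY -0.54 q6 0.083 shift [ -0.8   3.9 128. ] turn None t 19.8 open 1.0
```

View pics/w_coarse.png

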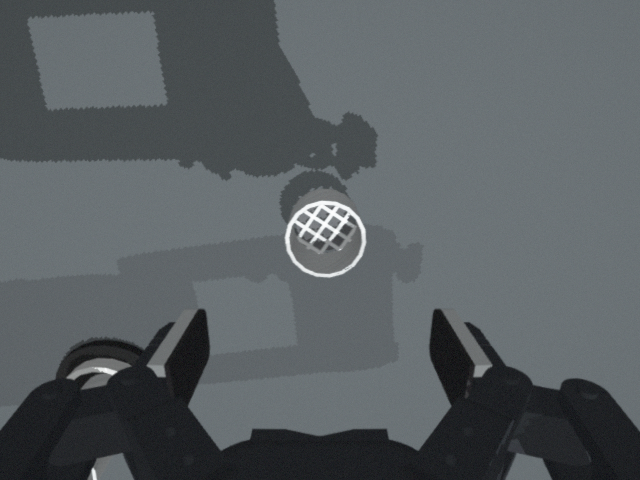

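Emit:
move_arm(
  series=[
    [[1,-0.8,3.9,35,0],[1,-0.8,3.9,70,0],[1,-0.8,3.9,95,0],[1,-0.8,3.9,112,0],[1,-0.8,3.9,122,0],[1,-0.8,3.9,127,0],[1,-0.8,3.9,127,0],[1,-0.8,3.9,127,0],[0,-0.8,3.9,127,0],[0,-0.8,3.9,127,0]],
  ],
)

```text
time_s: 20.67
eef_pos: [0.649, -0.1891, 0.0246]
eef_rot: [0.001, 0.87, 0.493, 0.001]
wrist_force: [0.4, -0.6, -0.4]
opening: 0.746
grasp_force: 0.0
```

Emit:
move_arm(
  series=[
    [[0,0,0,0,0],[0,0,0,0,0],[0,0,0,0,0],[0,0,0,0,0],[0,0,0,0,0],[0,0,0,0,0],[0,0,0,0,0],[0,0,0,0,0],[0,0,0,0,0],[0,0,0,0,0]],
  ],
)

```text
time_s: 21.5
eef_pos: [0.649, -0.1892, 0.0249]
eef_rot: [0.001, 0.87, 0.493, 0.001]
wrist_force: [-1.2, 0.6, 6.7]
opening: 0.615
grasp_force: 63.0
```

Run:
```python
from hold import *
o,p,r=state(); x=r.as_matrix()[:,0]
plan(np.array([0.3965,-0.2306,0.2])-0.085*x)
```

```text
pos [ 0.649  -0.1892  0.0249] yawY -0.54 q6 0.081 shift [-250.3 -194.8 -175.7] turn None t 21.5 open 0.615
```

Emit:
move_arm(
  series=[
    [[0,0,0,-20,0],[0,0,0,-55,0],[0,0,0,-95,0],[0,-10,-8,-133,0],[0,-35,-28,-160,0],[0,-66,-52,-175,0],[0,-98,-76,-176,0],[0,-130,-101,-176,0],[0,-162,-126,-176,0],[0,-194,-151,-176,0]],
  ],
)

```text
time_s: 22.33
eef_pos: [0.4168, -0.2775, 0.1992]
eef_rot: [0.001, 0.87, 0.493, 0.0]
wrist_force: [1.0, -1.8, 0.1]
opening: 0.617
grasp_force: 63.4
```

Emit:
move_arm(
  series=[
    [[0,-28,-22,0,0],[0,-48,-37,0,0],[0,-56,-44,0,0],[0,-56,-44,0,0],[0,-56,-44,0,0],[0,-56,-44,0,0],[0,-56,-44,0,0],[0,-56,-44,0,0],[0,-56,-44,0,0],[0,-56,-44,0,0]],
  ],
)

```text
time_s: 23.17
eef_pos: [0.3525, -0.3024, 0.1987]
eef_rot: [-0.0, 0.87, 0.493, 0.0]
wrist_force: [-0.2, 0.5, -1.6]
opening: 0.615
grasp_force: 63.4
```

Run:
```python
from hold import *
stackview((0.3965,-0.2306),0.0895,0.0255,"w_st2",0.122)
```

```text
stack rim z 0.08960826985629608 [ 0.39630974 -0.23073802] 0.02658010131729676 48
{-60: 5837, -55: 2027, -50: 1257, -45: 1136, -40: 844, -35: 1000, -30: 1888, -25: 4608, -20: 2406, -15: 2175, -10: 1811, -5: 1472, 0: 1308, 5: 1175, 10: 3037, 15: 2140, 20: 0, 25: 0, 30: 0, 35: 0}
in-hand rim (tool) [-0.00020829 -0.00040997] 0.02703141352425696 48 5151 minmax [-0.0002  0.     -0.0255] [0.0547 0.0621 0.008 ]
offset xy used [-0.00020829 -0.00040997]
turn 0 target [ 0.3964 -0.2306  0.122 ] shift [84.4  0.8 76.7] now [ 0.3524 -0.3025  0.1987] q6 -0.43 t 23.2 F [-0.3  0.  -1.6]
```

Emit:
move_arm(
  series=[
    [[0,20,0.2,0,0],[0,50,0.6,10,0],[0,78,1,30,0],[0,84.4,1.1,48,0],[0,84.4,1.1,62,0],[0,84.4,1.1,70,0],[0,84.4,1.1,72,0],[0,84.4,1.1,72,0],[0,84.4,1.1,72,0],[0,84.4,1.1,72,0]],
  ],
)

```text
time_s: 24.05
eef_pos: [0.3968, -0.2319, 0.1278]
eef_rot: [0.001, 0.87, 0.493, 0.0]
wrist_force: [-0.7, -0.7, -1.9]
opening: 0.617
grasp_force: 63.4
```

Run:
```python
from hold import *
tcp_for((.3963,-.2307),0.1065,(-0.0002,-0.0004),0)
```

```text
turn 0 target [ 0.3967 -0.2307  0.1065] shift [ 1.  -0.7 21.3] now [ 0.3968 -0.2319  0.1278] q6 -0.25 t 24.1 F [-0.7 -0.7 -1.9]
```

Same settling pattern as before; descend, checking afterwards.

Emit:
move_arm(
  series=[
    [[0,0.2,-0.2,3,0],[0,0.2,-0.2,6,0],[0,0.2,-0.2,9,0],[0,0.2,-0.2,12,0],[0,0.2,-0.2,15,0],[0,0.2,-0.2,17,0],[0,0.2,-0.2,18.5,0],[0,0.2,-0.2,19.5,0],[0,0.2,-0.2,20,0],[0,0.2,-0.2,20,0]],
  ],
)

```text
time_s: 24.88
eef_pos: [0.3964, -0.2308, 0.1069]
eef_rot: [0.0, 0.87, 0.493, -0.0]
wrist_force: [-0.3, 0.0, -1.5]
opening: 0.614
grasp_force: 63.5
```

Run:
```python
from hold import *
tcp_for((.3963,-.2307),0.1065,(-0.0002,-0.0004),0)
```

```text
turn 0 target [ 0.3967 -0.2307  0.1065] shift [0.2 0.3 0.4] now [ 0.3964 -0.2308  0.1069] q6 -0.25 t 24.9 F [-0.3  0.  -1.5]
```

Emit:
move_arm(
  series=[
    [[0,0,0,0.3,0],[0,0,0,0.6,0],[0,0,0,0.9,0],[0,0,0,1.0,0],[0.8,0,0,1.0,0],[0.8,0,0,1.0,0],[0.8,0,0,1.0,0],[0.8,0,0,1.0,0],[0.8,0,0,1.0,0],[0.8,0,0,1.0,0]],
  ],
)

```text
time_s: 25.72
eef_pos: [0.3963, -0.2307, 0.1057]
eef_rot: [-0.0, 0.87, 0.493, 0.0]
wrist_force: [0.6, -0.2, -1.1]
opening: 0.796
grasp_force: 0.0
```

Run:
```python
from hold import *
cal=calibration("wrist"); img,d=camera("wrist"); P,_=pts(cal,d,d<0.6)
T=near(P,(0.3963,-0.2306),0.033); T=T[abs(T[:,2]-0.131)<0.006]; c,r,n=edge(T,(0.3963,-0.2306),np.argmax); print("rim",np.median(T[:,2]),c,r,n)
A=np.c_[T[:,:2]-c,np.ones(len(T))]; print("tilt",np.linalg.lstsq(A,T[:,2],rcond=None)[0])
plan((0.414,0.264,0.19),None)
```

```text
rim 0.13100742631885226 [ 0.39599021 -0.23105876] 0.02695594859071573 48
tilt [0.00604728 0.01163366 0.13008846]
pos [ 0.3963 -0.2307  0.1057] yawY -0.54 q6 -0.247 shift [ 433.4 -239.2  -84.3] turn None t 25.8 open 0.805
```

Emit:
move_arm(
  series=[
    [[0.9,0,0,-20,0],[1,0,0,-50,0],[1,0,0,-84,0],[1,20,-11,-84,0],[1,55,-30,-84,0],[1,91,-50,-84,0],[1,127,-70,-84,0],[1,163,-90,-84,0],[1,199,-110,-84,0],[1,235,-130,-84,0]],
  ],
)

```text
time_s: 26.6
eef_pos: [0.4053, 0.0395, 0.19]
eef_rot: [0.0, 0.87, 0.493, 0.0]
wrist_force: [1.3, -0.1, -0.2]
opening: 1.002
grasp_force: 0.0
```

Emit:
move_arm(
  series=[
    [[0.8,36,-20,6,0],[0.6,72,-40,12,0],[0.6,108,-60,18,0],[0.6,143,-79,24,0],[0.6,172,-95,30,0],[0.6,190,-104,36,0],[0.6,198,-109,40,0],[0.6,198,-109,40,0],[0.6,198,-109,40,0],[0.6,198,-109,40,0]],
  ],
)

```text
time_s: 27.43
eef_pos: [0.4141, 0.2625, 0.1499]
eef_rot: [0.0, 0.87, 0.492, -0.0]
wrist_force: [0.2, 0.3, -0.5]
opening: 0.598
grasp_force: 0.0
```

Run:
```python
from hold import *
cal=calibration("wrist"); img,d=camera("wrist"); cv2.imwrite("pics/w_lid.png",img); P,_=pts(cal,d,d<0.6)
N=near(P,(0.414,0.264),0.04)
for z,R0 in ((0.042,0.02),(0.014,0.035)):
    T=N[abs(N[:,2]-z)<0.002]; T=near(T,(0.414,0.264),R0); c,r,n=edge(T,((T.min(0)+T.max(0))/2)[:2],np.argmax); print(z,np.median(T[:,2]),c,r,n,len(T))
    plan((*c,0.02))
```

```text
0.042 0.04167287109994625 [0.414341   0.26282727] 0.01040248916124782 48 729
pos [0.4143 0.2624 0.1501] yawY -0.541 q6 0.864 shift [  0.4  -0.3 130.1] turn None t 27.5 open 0.601
0.014 0.013726966950219298 [0.41435245 0.26279089] 0.026620654354061277 48 2873
pos [0.4143 0.2624 0.1501] yawY -0.541 q6 0.864 shift [  0.4  -0.2 130.1] turn None t 27.5 open 0.601
```

View pics/w_lid.png

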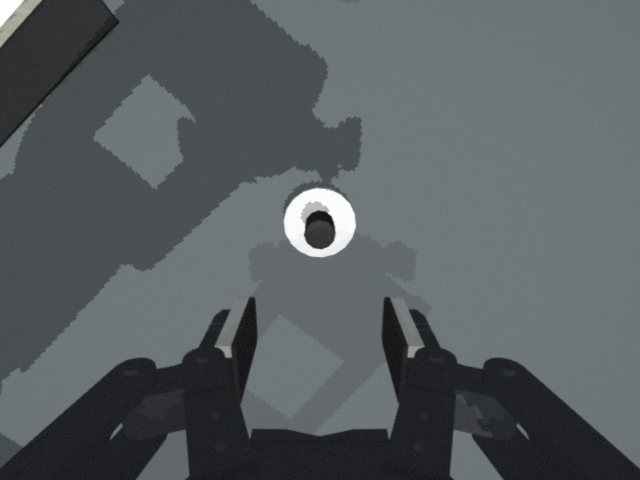

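Emit:
move_arm(
  series=[
    [[0.6,0.4,-0.3,35,0],[0.6,0.4,-0.3,70,0],[0.6,0.4,-0.3,97,0],[0.6,0.4,-0.3,115,0],[0.6,0.4,-0.3,125,0],[0.6,0.4,-0.3,130,0],[0.6,0.4,-0.3,130,0],[0,0.4,-0.3,130,0],[0,0.4,-0.3,130,0],[0,0.4,-0.3,130,0]],
  ],
)

```text
time_s: 28.32
eef_pos: [0.4153, 0.2644, 0.0214]
eef_rot: [0.0, 0.87, 0.493, 0.002]
wrist_force: [-0.8, -1.8, 3.0]
opening: 0.232
grasp_force: 58.5
```

Emit:
move_arm(
  series=[
    [[0,0,0,0,0],[0,0,0,0,0],[0,0,0,0,0],[0,0,0,0,0],[0,0,0,0,0],[0,0,0,0,0],[0,0,0,0,0],[0,0,0,0,0],[0,0,0,0,0],[0,0,0,0,0]],
  ],
)

```text
time_s: 29.15
eef_pos: [0.4153, 0.2644, 0.0214]
eef_rot: [0.0, 0.87, 0.493, 0.001]
wrist_force: [-0.6, -1.4, 6.3]
opening: 0.233
grasp_force: 58.6
```

Run:
```python
from hold import *
o,p,r=state(); x=r.as_matrix()[:,0]; print(o["grasp_force"])
plan(np.array([0.396,-0.231,0.215])-0.085*x)
```

```text
58.610501289367676
pos [0.4153 0.2644 0.0214] yawY -0.54 q6 0.866 shift [-519.6  238.4 -194. ] turn None t 29.1 open 0.233
```

Emit:
move_arm(
  series=[
    [[0,0,0,-20,0],[0,0,0,-55,0],[0,0,0,-95,0],[0,-10,5,-133,0],[0,-35,16,-165,0],[0,-68,31,-185,0],[0,-104,48,-194,0],[0,-140,64,-194,0],[0,-176,81,-194,0],[0,-212,97,-194,0]],
  ],
)

```text
time_s: 29.98
eef_pos: [0.3877, 0.0309, 0.2147]
eef_rot: [0.001, 0.87, 0.493, 0.001]
wrist_force: [1.7, -0.7, -1.1]
opening: 0.234
grasp_force: 59.1
```

Emit:
move_arm(
  series=[
    [[0,-36,16.5,0,0],[0,-72,33,0,0],[0,-108,49.5,0,0],[0,-144,66,0,0],[0,-180,82.5,0,0],[0,-216,99,0,0],[0,-252,115.5,0,0],[0,-280,128.5,0,0],[0,-298,137,0,0],[0,-308,141.4,0,0]],
  ],
)

```text
time_s: 30.82
eef_pos: [0.3504, -0.307, 0.2142]
eef_rot: [0.001, 0.871, 0.492, -0.0]
wrist_force: [0.4, -0.3, -1.3]
opening: 0.231
grasp_force: 59.1
```

Emit:
move_arm(
  series=[
    [[0,0,0,0,0],[0,0,0,0,0],[0,0,0,0,0],[0,0,0,0,0],[0,0,0,0,0],[0,0,0,0,0],[0,0,0,0,0],[0,0,0,0,0],[0,0,0,0,0],[0,0,0,0,0]],
  ],
)

```text
time_s: 31.65
eef_pos: [0.351, -0.3045, 0.2138]
eef_rot: [-0.0, 0.87, 0.493, 0.0]
wrist_force: [-0.7, 0.3, -0.6]
opening: 0.232
grasp_force: 59.1
```

Run:
```python
from hold import *
cal=calibration("wrist"); o,p,r=state(); img,d=camera("wrist"); cv2.imwrite("pics/w_st3.png",img); P,_=pts(cal,d,d<0.6)
c0=(0.396,-0.231); T=near(P,c0,0.035); T=T[abs(T[:,2]-0.131)<0.004]; c,rr,n=edge(T,np.array(c0),np.argmax); print("stack rim",np.median(T[:,2]),c,rr,n)
L=r.inv().apply(P-p); L=L[np.hypot(L[:,0],L[:,1])<0.045]; h,e=np.histogram(L[:,2],20,(-0.06,0.04)); print(dict(zip((e[:-1]*1000).round().astype(int).tolist(),h.tolist())))
D=L[(L[:,2]>0.002)&(L[:,2]<0.013)&(L[:,0]>-0.005)]; off,rr,n=edge(D,np.zeros(2),np.argmax); print("disc",off,rr,n,np.median(D[:,2]))
A=np.c_[D[:,:2],np.ones(len(D))]; print("tilt",np.linalg.lstsq(A,D[:,2],rcond=None)[0])
tcp_for(c,0.16,off,0)
```

```text
stack rim 0.13154252737454797 [ 0.39600068 -0.2310211 ] 0.0266294461892412 48
{-60: 5838, -55: 4217, -50: 2168, -45: 1083, -40: 1106, -35: 543, -30: 701, -25: 2113, -20: 1535, -15: 786, -10: 645, -5: 373, 0: 250, 5: 4359, 10: 204, 15: 0, 20: 0, 25: 0, 30: 0, 35: 0}
disc [-0.00129867 -0.00032767] 0.026401159708754562 26 0.007714950985183822
tilt [ 0.06119256 -0.00200345  0.00694331]
turn 0 target [ 0.3969 -0.2301  0.16  ] shift [87.5  1.1 53.8] now [ 0.351  -0.3045  0.2138] q6 -0.43 t 31.7 F [ 0.9  0.5 -0.1]
```

View pics/w_st3.png

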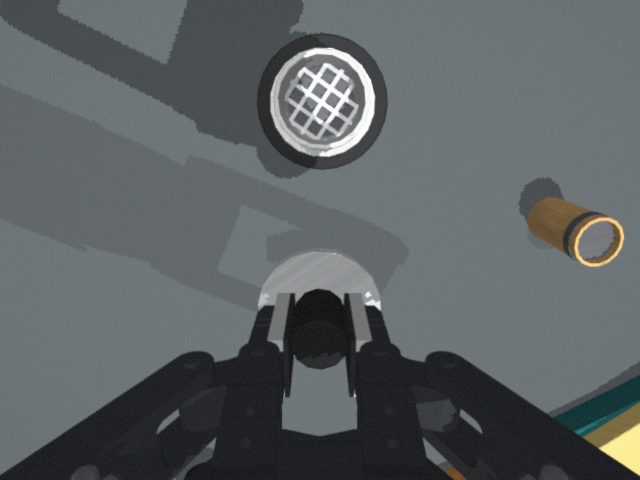

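Emit:
move_arm(
  series=[
    [[0,20,0.2,0,0],[0,50,0.6,8,0],[0,80,1,20,0],[0,87.4,1.1,32,0],[0,87.4,1.1,42,0],[0,87.4,1.1,48,0],[0,87.4,1.1,49,0],[0,87.4,1.1,49,0],[0,87.4,1.1,49,0],[0,87.4,1.1,49,0]],
  ],
)

```text
time_s: 32.53
eef_pos: [0.397, -0.2311, 0.1655]
eef_rot: [0.001, 0.87, 0.492, 0.0]
wrist_force: [-0.0, -1.2, -0.0]
opening: 0.232
grasp_force: 59.1
```

Run:
```python
from hold import *
cal=calibration("wrist"); o,p,r=state(); img,d=camera("wrist"); P,_=pts(cal,d,d<0.6)
L=r.inv().apply(P-p); D=L[(np.hypot(L[:,0],L[:,1])<0.0235)&(abs(L[:,2]-0.0075)<0.004)&(L[:,0]>0.004)]
A=np.c_[D[:,:2],np.ones(len(D))]; print("tilt",np.linalg.lstsq(A,D[:,2],rcond=None)[0],len(D))
tcp_for((.396,-.231),0.1454,(-0.0014,-0.0003),0)
```

```text
tilt [ 0.02547749 -0.00208993  0.00723004] 3238
turn 0 target [ 0.397  -0.23    0.1454] shift [ 0.9 -0.6 20.1] now [ 0.397  -0.231   0.1655] q6 -0.25 t 32.6 F [-0.9 -0.  -0.4]
```

Tilt is small. Descend.

Emit:
move_arm(
  series=[
    [[0,0.2,-0.2,3,0],[0,0.2,-0.2,6,0],[0,0.2,-0.2,9,0],[0,0.2,-0.2,12,0],[0,0.2,-0.2,14.5,0],[0,0.2,-0.2,16.5,0],[0,0.2,-0.2,18,0],[0,0.2,-0.2,19,0],[0,0.2,-0.2,19,0],[0,0.2,-0.2,19,0]],
  ],
)

```text
time_s: 33.42
eef_pos: [0.3969, -0.2299, 0.1458]
eef_rot: [0.0, 0.87, 0.493, 0.0]
wrist_force: [-0.2, -0.5, -1.2]
opening: 0.233
grasp_force: 59.1
```

Run:
```python
from hold import *
tcp_for((.396,-.231),0.1454,(-0.0014,-0.0003),0)
```

```text
turn 0 target [ 0.397  -0.23    0.1454] shift [-0.   0.2  0.4] now [ 0.3969 -0.2299  0.1458] q6 -0.24 t 33.4 F [-0.2 -0.5 -1.2]
```

Emit:
move_arm(
  series=[
    [[0,0,0,0.3,0],[0,0,0,0.6,0],[0,0,0,0.9,0],[0,0,0,1.0,0],[0.5,0,0,1.0,0],[0.5,0,0,1.0,0],[0.5,0,0,1.0,0],[0.5,0,0,1.0,0],[0.5,0,0,1.0,0],[0.5,0,0,1.0,0]],
  ],
)

```text
time_s: 34.25
eef_pos: [0.3968, -0.2298, 0.1447]
eef_rot: [-0.0, 0.87, 0.493, -0.0]
wrist_force: [-0.6, 0.2, -0.7]
opening: 0.497
grasp_force: 0.0
```

Emit:
move_arm(
  series=[
    [[0.5,0,0,-10,0],[0.5,0,0,-30,0],[0.5,0,0,-60,0],[0.5,-20,0,-90,0],[0.5,-55,0,-100,0],[0.5,-80,0,-100,0],[0.5,-85,0,-100,0],[0.5,-85,0,-100,0],[0.5,-85,0,-100,0],[0.5,-85,0,-100,0]],
  ],
)

```text
time_s: 35.08
eef_pos: [0.3533, -0.3017, 0.2445]
eef_rot: [-0.001, 0.87, 0.493, 0.0]
wrist_force: [-0.1, -0.6, 0.0]
opening: 0.5
grasp_force: 0.0
```

Run:
```python
from hold import *
cal=calibration("wrist"); img,d=camera("wrist"); cv2.imwrite("pics/w_end.png",img); P,_=pts(cal,d,d<0.8)
N=near(P,(0.396,-0.231),0.035)
T=N[abs(N[:,2]-0.138)<0.004]; c,r,n=edge(T,((T.min(0)+T.max(0))/2)[:2],np.argmax); print("disc z",np.median(T[:,2]),c,r,n)
A=np.c_[T[:,:2]-c,np.ones(len(T))]; print("tilt",np.linalg.lstsq(A,T[:,2],rcond=None)[0]); print("knob z",np.percentile(N[:,2],98))
for cam in("scene","side"):
    img,d=camera(cam); 
    cv2.imwrite(f"pics/{cam}_end.png",cv2.resize(img[60:260,230:530],(750,500)) if cam=="side" else img)
print(state()[0]["grasp_force"],state()[1])
```

```text
disc z 0.13778317312191335 [ 0.39568632 -0.2314481 ] 0.026585375254182465 48
tilt [0.00194131 0.00051056 0.13778979]
knob z 0.166582744259782
0.0 [ 0.35351002 -0.30175369  0.24449374]
```

View pics/side_end.png

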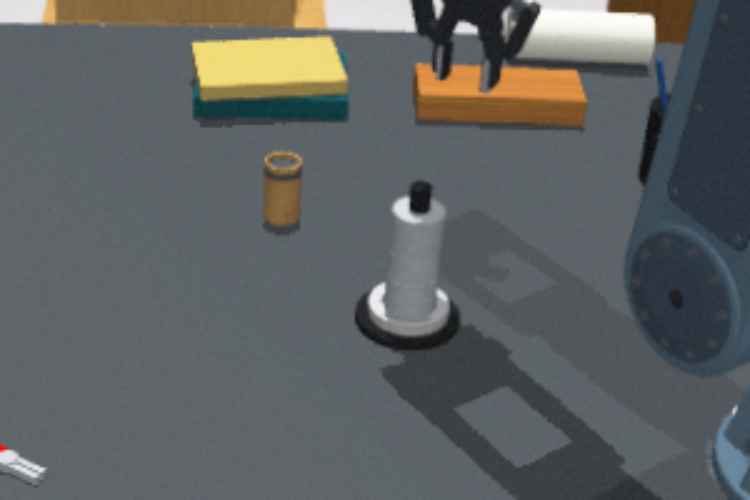

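The stack is complete: the disc top is at 138 mm as expected, it sits level, and the gripper is clear of it (stack at (415,260) in the crop).

```bash
python3 -c "
from bench import order
print(order.hand_in())"
```

```text
the job is handed in; nothing more can be done
None
```

The sieve stack is built on the holder (pan locked, then fine sieve, coarse sieve and lid), everything is released, and the job is handed in; no verdict was returned, but my last measurements had the lid level at its home height.

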